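Set the lamp-tripod leg to its red length mark and clamp it

TASK

The spring-loaded tripod leg in the bench cradle has to be set to length: slide its black clamp housing along the bare tube until the housing's front rim is at the red ring (same colour as the lever; ignore the yellow ring), and only then close the red cam lever fully against the housing while holding the leg at the ring. Finish still gripping the leg there with the lever closed, do not let go (I will pin it afterwards), and leave the jar, the tape roll and the sanding block where they are.

Things in the scene. Friction and masses are not known exactly. Their poses are not given: they have to be found in the camera images.
- cradle: Fixed wooden cradle (board 110 x 420 x 12 mm) with a tripod leg. Origin on the bench under the leg; the leg's level axis runs along the cradle's y, 75 mm above the bench. Foot block (95 mm high) at y +135 to +175 mm, rear saddle (81 mm high) at y -214 to -196 mm. x points away from the robot.
- leg_mouth (a point): Centre of the front (+y) rim of the sliding leg section, on the axis: this rim is set to the ring. The section slides along the cradle's y over a fixed bare tube 19 mm thick. Its black clamp housing, 28 wide (x), 34 high, reaches from the rim 105 mm back (-y); a 26 mm tube continues behind.
- leg_grip (a point): Point on the leg's axis 63 mm behind the front rim, 75 mm above the bench: grip here across the axis (cradle x), one finger on the ribbed pad (face 17 mm to +x of this point), the other on the lever (-x side). The pad does not yield, so the fingers' middle must shift about 9 mm to +x as the lever closes.
- lever_pivot (a point): Upright pivot of the red cam lever: 19 mm to -x of the axis, 15 mm behind the front rim. Arm 82 mm long, 22 high, 7 thick (3.5 each side of the pivot line), pointing back (-y), free end swinging out to -x. At leg_grip its outer face is 22 mm to -x of the axis when closed, about 43 mm at 0.4 rad.
- leg (a joint): Travel of the sliding leg section in m, along the cradle's +y; 0 = fully out (where it starts), at most 0.19. A spring pushes it back to 0 with 1.2 to 2.3 N against 0.5 N of friction, so it slides back when let go; the lever, even closed, does not stop that, hence the holding.
- lever (a joint): Angle of the cam lever in rad: 0 = closed along the housing, 0.42 = wide open, starts 0.34 to 0.41. It stays where it is left; turning it takes 0.35 N m, some 7 N at leg_grip: a grip of 4 to 6 N holds the leg without closing it, 12 to 20 N closes it.
- red_mark_mid (a point): Middle of the red ring painted on the bare tube (5 mm long, 21 mm thick), on the tube's axis; its axes are parallel to the cradle's. 40 to 165 mm ahead of the front rim at the start.
- yellow_mark_mid (a point): Middle of the yellow ring on the bare tube, the same size: not wanted. The housing passes over it if it is nearer.
- jar: Loose glass jar of nuts with dark lid, 68 mm thick, 95 mm high, origin under its centre; a bystander beyond the leg.
- tape_roll: Loose masking tape roll lying flat, 98 mm across, 25 mm high, origin under its centre; a bystander beyond the leg.
- sander: Loose brown sanding block, 56 x 94 x 31 mm, origin under its centre; a bystander on the robot's side of the leg.

How it is judged (in metres and radians):
On the way, in this order (a step that is already met when the one before it is completed fails the run):
1. the leg is held with its front rim at the red ring, lever still open (y of leg_mouth in the frame of red_mark_mid between -0.005 and 0.005 m and contact force between the fingers and leg above 2 N and value of joint lever above 0.25 rad), for 0.2 s.
2. the lever is closed while the leg is held at the red ring (y of leg_mouth in the frame of red_mark_mid between -0.005 and 0.005 m and contact force between the fingers and leg above 2 N and value of joint lever below 0.05 rad), for 0.2 s.
At the end, for the whole second after the job is handed in: The front rim is within 5 mm of the middle of the red ring along the tube, the lever is closed (below 0.05 rad), the leg is at rest, the fingers still press on the leg (housing and lever together) with more than 4 N, and jar, tape roll and sanding block are within 20 mm of where they stood (y of leg_mouth in the frame of red_mark_mid between -0.005 and 0.005 m and contact force between the fingers and leg above 4 N and linear speed of leg below 0.01 m/s and value of joint lever below 0.05 rad and distance of each of jar, tape_roll, sander from where it was at the start of the episode below 0.02 m); the arm keeps its last pose, push and grip.
It fails at once if the lever is closed more than half-way (below 0.18 rad) while the front rim is more than 8 mm off the red ring (value of joint lever below 0.18 rad and (y of leg_mouth in the frame of red_mark_mid below -0.008 m or y of leg_mouth in the frame of red_mark_mid above 0.008 m)).
It fails at once if a bystander is moved more than 30 mm (distance of any of jar, tape_roll, sander from where it was at the start of the episode above 0.03 m).
It also fails if it takes over 38 s, if anything falls off the work surface, if the arm or the gripper's body presses on something with over 40 N, if the wrist force passes 120 N, or if a joint passes its speed limit or range.

ROBOT

A 7-joint arm with a two-finger parallel gripper is mounted at the origin on a cart in front of the work surface, level with it; the furniture and walls round the work are solid. World frame = base frame: x ahead of the robot, y to its left, z up, the work surface at z = 0. Lengths are in mm, angles in rad, forces in N, time in s.
With the tool pointing down it reaches from about 400 to 900 mm from the base axis. Payload 5.6 kg.
Tool frame: the origin (TCP) lies between the finger pads; the fingertips stand 17 mm ahead of it and the grasp point (between the pads) lies 2 mm behind it; z points along the fingers, y is the line along which they close (so a half turn about z gives the same grasp; the last joint's range is limited). The gripper opens to 92 mm and grips with 3 to 60 N. Pads are 20 mm wide; open, the fingers measure 128 mm over their backs; the gripper's body (75 mm by 189 mm) begins 69 mm behind the grasp point.
Start: joints at [1.107, 0.468, -0.012, 1.603, 0.006, 1.071, -0.056], TCP at [265.48, -593.32, 231.592] pointing down, gripper open.
Joint ranges: [-2.53, 2.53], [-0.31, 2.02], [-1.57, 1.55], [0.28, 2.44], [-1.29, 4.43], [0.15, 1.84], [-2.92, 2.92]. Speed limits (rad/s): [2.57, 2.57, 3.14, 3.14, 3.14, 3.14, 3.14].

INTERFACE

Orientations are given as [roll, pitch, yaw] about the fixed x, y, z axes, in that order (R = Rz(yaw) Ry(pitch) Rx(roll)).
In Python, from cell import state, vision, job, regions_of, place_of gives the robot as it stands.
- The arm moves only by the shell command python3 -m crank 'ROWS' [FORCE]. ROWS is JSON, a list that holds one entry, the list of rows, each a list of 7 numbers: the turn, a rotation vector about the world's x, y, z in degrees, then the shift along the world's x, y, z in cm, then the gripper's target within -1 to 1 (fully open at 1, half-way at 0, shut at -1). A call has 1 to 5 rows; each row is the pose to reach, as a shift and turn from the pose commanded when the call began; what a row does not reach only later rows make up. A row lasts 1/12 s, in which the tool goes at most 41.7 mm and 7.16 degrees, less where a joint would pass 70% of its speed; a pose out of reach is approached as far as the arm can. A call with a gripper value outside its range is refused whole. The fingers move at their own pace and stop on an object; FORCE is the grip in N (left out, the last holds). Time passes only in rows, so rows that repeat a pose let the fingers close. It gives the time, the measured TCP pose, the force, the opening and the grip force at its end, in the units of the state.
- state(): the state, without advancing time (a new reading comes with each control period).
- vision.capture(name): name is "scene" or "top" or "wrist"; returns a dict with "frame" (420x560x3 uint8, red, green, blue), "fx", "fy", "cx", "cy" (pixels), "rvec" (rotation vector, rad) and "tvec" (3), from world to camera coordinates, as OpenCV has them. Camera axes: x right, y down, z forward; pixel columns grow to the right and rows downward; lengths in mm; the calibration is good to about 2 mm. A picture is of the moment at which its call begins. There is no depth.
- job.close_job(): hands the job in; it is judged then, once.
Trained networks look in a picture, given as the dict that the camera call returned (one of the last four; its "shot" number tells which), for a name from the list of things; names that differ only in an ending like _2 or _b are one class to them, and where a whole thing is asked for, a point or a joint stands for the part that bears it (a point fixed in the world has none). Each returns a list of dicts, best first, with "conf" (0 to 1); they miss things now and then, are a little off and sometimes report something else, mostly with a low value. They report only what shows in the picture. A call takes as long as a camera call.
- regions_of(picture, name): "region" (420x560 bool, what is visible of it) and "box" ([left, top, right, bottom] in pixels, round what is visible of it).
- place_of(picture, name): "uv" ([column, row] in pixels: a listed point, or the origin of a listed thing).
The state is a dict: "t": time; "q": joint angles; "joint_velocities": joint speeds; "joint_efforts": joint torques, N m; "position": TCP position; "eef_rot": TCP orientation; "wrist_force": force on the tool from outside, world axes, zero at the start; "moment": the same for the moment, N m; "opening": finger opening in mm; "finger_force": force on a finger pad.
Only numpy, scipy, OpenCV 4.12 (cv2) and the standard library are available. Lean on these libraries where they do the work, as an engineer would, in place of code of your own. Each camera call takes 0.05 s, during which the arm holds its last target. There are 200 camera calls.

## Working session

There is one attempt and no reset: what is moved stays moved. The work goes in short steps, Python scripts to look and compute and a shell command to move; the robot and the scene stay as the last step left them, time stands still between calls to the robot, and variables do not carry over. Pictures are saved under pics/ and viewed, at most 10 in all, crops included, and the job is handed in when it is done.

```bash
mkdir -p pics; ls
cat > h.py <<'E'
from cell import state, vision, job, regions_of, place_of
import numpy as np, cv2
def P(p):
    R=cv2.Rodrigues(np.array(p['rvec'],float))[0]; return R,np.array(p['tvec'],float).ravel()
def ray(p,uv):
    R,t=P(p); d=R.T@np.array([(uv[0]-p['cx'])/p['fx'],(uv[1]-p['cy'])/p['fy'],1]); return -R.T@t,d
def atz(p,uv,z):
    c,d=ray(p,uv); return c+d*(z-c[2])/d[2]
def tri(obs):
    A=np.zeros((3,3));b=np.zeros(3)
    for p,uv in obs:
        c,d=ray(p,uv); d=d/np.linalg.norm(d); M=np.eye(3)-np.outer(d,d); A+=M;b+=M@c
    return np.linalg.solve(A,b)
def proj(p,X):
    R,t=P(p); x=R@np.array(X,float)+t; return [p['fx']*x[0]/x[2]+p['cx'],p['fy']*x[1]/x[2]+p['cy']]
def save(p,n): cv2.imwrite('pics/'+n,p['frame'][:,:,::-1])
E
python3 - <<'E'
from h import *
np.set_printoptions(precision=1,suppress=True)
s=state(); print(s['t'],s['position'],s['eef_rot'],s['opening'])
ps={n:vision.capture(n) for n in('scene','top')}
Z=dict(cradle=0,leg_mouth=75,leg_grip=75,lever_pivot=75,red_mark_mid=75,yellow_mark_mid=75,jar=0,tape_roll=0,sander=0)
for n,p in ps.items(): save(p,n+'0.png')
for k,z in Z.items():
    o=[]
    for n,p in ps.items():
        r=place_of(p,k)
        if r: o.append((p,r[0]['uv'])); print(k,n,[(np.round(q['uv']),round(q['conf'],2),atz(p,q['uv'],z)) for q in r[:2]])
    if len(o)>1: print('   tri',tri(o))
cv2.imwrite('pics/both.png',cv2.resize(np.hstack([ps['scene']['frame'],ps['top']['frame']])[:,:,::-1],(800,300),interpolation=cv2.INTER_AREA))
E
```

```text
pics
0.0 [ 265.2 -592.8  230.6] [-3.1  0.   0.4] 91.96338530435753
cradle scene [(array([251., 250.]), 0.8, array([500.3,  72. ,   0. ]))]
leg_mouth scene [(array([284., 242.]), 0.9, array([515.2,  -0.4,  75. ]))]
leg_mouth top [(array([299., 214.]), 0.91, array([514.4,   3. ,  75. ]))]
   tri [515.9   2.3  71.7]
leg_grip scene [(array([319., 264.]), 0.85, array([527.7, -67.1,  75. ]))]
leg_grip top [(array([328., 204.]), 0.66, array([534.6, -60. ,  75. ]))]
   tri [535.5 -60.7  63.4]
lever_pivot scene [(array([287., 254.]), 0.89, array([502.7, -23.7,  75. ])), (array([326., 217.]), 0.72, array([600.2,  -2.5,  75. ]))]
red_mark_mid scene [(array([248., 223.]), 0.4, array([496. ,  65.9,  75. ]))]
red_mark_mid top [(array([267., 218.]), 0.51, array([504.1,  69.3,  75. ]))]
   tri [502.5  70.7  67.7]
yellow_mark_mid scene [(array([221., 204.]), 0.42, array([485.4, 127.9,  75. ]))]
yellow_mark_mid top [(array([240., 224.]), 0.36, array([491.2, 125.7,  75. ]))]
   tri [488.4 127.   74.8]
jar scene [(array([269., 189.]), 0.63, array([616.3, 171.2,   0. ])), (array([136., 265.]), 0.35, array([333.5, 165.5,   0. ]))]
jar top [(array([224., 182.]), 0.67, array([598.7, 174.9,   0. ]))]
   tri [605.3 170.4   4.5]
tape_roll scene [(array([322., 217.]), 0.79, array([646. ,  52.8,   0. ]))]
tape_roll top [(array([274., 163.]), 0.74, array([645.2,  57.7,   0. ]))]
   tri [648.1  57.   -5.4]
sander scene [(array([138., 266.]), 0.9, array([334.3, 161.8,  -0. ]))]
sander top [(array([224., 303.]), 0.72, array([323.2, 165.2,   0. ]))]
   tri [328.7 162.7   2.1]
```

View pics/both.png

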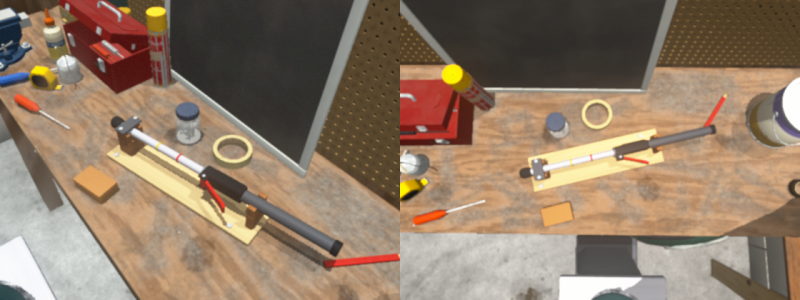

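Run:
```python
import cv2,numpy as np
a=cv2.imread('pics/scene0.png')[150:300,180:380];b=cv2.imread('pics/top0.png')[150:300,170:370]
cv2.imwrite('pics/c.png',np.hstack([cv2.resize(x,(400,300),interpolation=cv2.INTER_CUBIC) for x in(a,b)]))
```

```text
(no output)
```

View pics/c.png

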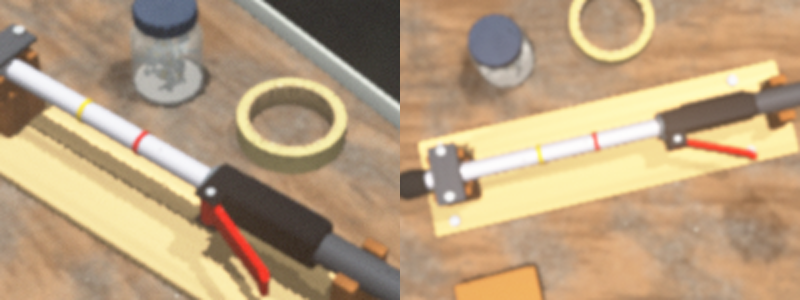

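```bash
python3 -c "
from h import *;print(np.degrees(state()['eef_rot']))"; python3 -m crank '[[[0,0,35,8,17,0,1],[0,0,35,8,17,0,1],[0,0,35,8,17,0,1],[0,0,35,8,17,0,1],[0,0,35,8,17,0,1]]]' 5; python3 -c "
from h import *;print(np.degrees(state()['eef_rot']))"
```

```text
[1.79995657e+02 9.45388253e-04 2.41065499e+01]
t: 1.42
position: [348.1, -418.4, 231.9]
eef_rot: [3.142, -0.002, 1.043]
wrist_force: [0.0, 0.1, 0.2]
opening: 91.7
finger_force: 0.0
[ 1.79997129e+02 -1.01700225e-01  5.97574624e+01]
```

```bash
python3 -m crank '[[[0,0,35,8.3,17.8,-2,1],[0,0,35,8.3,17.8,-2,1],[0,0,35,8.3,17.8,-2,1],[0,0,35,8.3,17.8,-2,1],[0,0,35,8.3,17.8,-2,1]]]' ; python3 -m crank '[[[0,0,6.5,8.3,17.8,-2,1],[0,0,6.5,8.3,17.8,-2,1],[0,0,6.5,8.3,17.8,-2,1],[0,0,6.5,8.3,17.8,-2,1],[0,0,6.5,8.3,17.8,-2,1]]]'
python3 - <<'E'
from h import *
np.set_printoptions(precision=1,suppress=True)
print(state()['position'],np.degrees(state()['eef_rot']))
ps={n:vision.capture(n) for n in('scene','top','wrist')}
for k in('leg_mouth','leg_grip','red_mark_mid','yellow_mark_mid','lever_pivot'):
    o=[]
    for n,p in ps.items():
        r=place_of(p,k)
        if r: o.append((p,r[0]['uv'])); print(k,n,[(np.round(q['uv']),round(q['conf'],2),atz(p,q['uv'],75)) for q in r[:2]])
    if len(o)>1: print('   tri',tri(o))
save(ps['wrist'],'w1.png')
E
```

```text
t: 1.83
position: [429.6, -241.9, 211.8]
eef_rot: [3.141, -0.0, 1.651]
wrist_force: [-0.2, -0.3, -0.6]
opening: 91.4
finger_force: 0.0
t: 2.25
position: [512.5, -63.8, 191.8]
eef_rot: [3.14, -0.001, 1.758]
wrist_force: [-0.0, -1.0, -0.3]
opening: 92.2
finger_force: 0.0
[512.5 -63.8 191.8] [179.9  -0.  100.7]
leg_mouth scene [(array([285., 243.]), 0.65, array([514.9,  -3.5,  75. ]))]
leg_mouth top [(array([300., 213.]), 0.92, array([515.1,  -0.4,  75. ])), (array([275., 162.]), 0.48, array([627. ,  53.4,  75. ]))]
leg_mouth wrist [(array([294., 141.]), 0.83, array([513.5,   3.5,  75. ]))]
   tri [515.6   0.7  70.3]
leg_grip scene [(array([319., 260.]), 0.91, array([532. , -62.2,  75. ]))]
leg_grip top [(array([326., 204.]), 0.86, array([536.4, -54.7,  75. ]))]
leg_grip wrist [(array([299., 213.]), 0.63, array([531.5, -60.3,  75. ]))]
   tri [534.6 -58.7  71. ]
red_mark_mid scene [(array([284., 242.]), 0.57, array([514.6,  -0.4,  75. ])), (array([250., 222.]), 0.42, array([499.5,  66.7,  75. ]))]
red_mark_mid top [(array([267., 221.]), 0.35, array([497.7,  68.7,  75. ]))]
red_mark_mid wrist [(array([294.,  60.]), 0.57, array([499.9,  66.7,  75. ]))]
   tri [516.8  61.6  21. ]
yellow_mark_mid top [(array([240., 226.]), 0.58, array([486.1, 126.4,  75. ]))]
lever_pivot scene [(array([285., 256.]), 0.85, array([499.3, -24.1,  75. ]))]
lever_pivot top [(array([309., 220.]), 0.59, array([500.7, -18.9,  75. ]))]
lever_pivot wrist [(array([276., 161.]), 0.78, array([501.5, -16.6,  75. ]))]
   tri [502.2 -18.8  67.4]
```

View pics/w1.png

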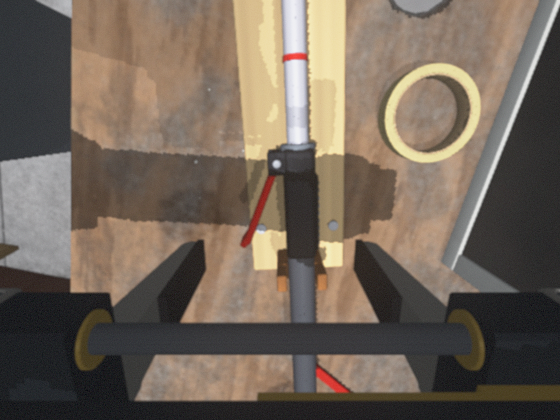

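Run:
```python
from h import *
np.set_printoptions(precision=1,suppress=True)
p=vision.capture('wrist'); f=p['frame'].astype(int)
mn=f.min(2); pts=[]
for v in range(2,125,6):
    w=np.where(mn[v,250:340]>170)[0]+250
    if len(w)>10: pts.append((w.mean(),v,len(w)))
print([tuple(np.round(x,1)) for x in pts[::4]])
X=np.array([atz(p,(u,v),75)[:2] for u,v,_ in pts]); k=np.polyfit(X[:,1],X[:,0],1); print('x=',k,np.degrees(np.arctan(k[0])), [np.polyval(k,y) for y in(66,0,-63)])
red=(f[...,0]>f[...,1]+60)&(f[...,0]>f[...,2]+60); red[:, :270]=0;red[:,320:]=0;red[120:]=0
v,u=np.where(red); print('ring',u.mean(),v.mean(),len(u),[atz(p,(u.mean(),v.mean()),z) for z in(75,82,85)])
print(f[134:172:2,300].tolist())
for v in (146,152,160,200,240): print(v,f[v,262:330:2].sum(1).tolist())
print([ (v,atz(p,(300,v),92)) for v in (142,146,150)])
```

```text
[(np.float64(305.0), np.float64(2.0), np.float64(40.0)), (np.float64(307.0), np.float64(26.0), np.float64(41.0)), (np.float64(316.0), np.float64(50.0), np.float64(31.0)), (np.float64(310.0), np.float64(74.0), np.float64(50.0)), (np.float64(302.8), np.float64(98.0), np.float64(21.0)), (np.float64(309.6), np.float64(122.0), np.float64(22.0))]
x= [ -0.2 521.1] -10.271678529187895 [np.float64(509.09607882443805), np.float64(521.05661321809), np.float64(532.473486957485)]
ring 297.0421686746988 47.58433734939759 166 [array([499.9,  69.5,  75. ]), array([499.9,  67.9,  82. ]), array([499.8,  67.3,  85. ])]
[[242, 242, 245], [197, 197, 211], [148, 156, 167], [160, 168, 181], [120, 125, 135], [70, 67, 68], [73, 69, 71], [79, 77, 80], [78, 75, 79], [78, 72, 76], [75, 73, 76], [77, 75, 79], [73, 70, 73], [69, 66, 66], [68, 65, 64], [69, 65, 66], [63, 63, 62], [63, 63, 62], [54, 50, 49]]
146 [578, 560, 564, 555, 340, 187, 193, 225, 223, 228, 221, 231, 221, 197, 214, 220, 220, 235, 225, 213, 219, 220, 218, 218, 213, 200, 181, 163, 272, 545, 563, 569, 579, 595]
152 [555, 557, 562, 561, 342, 200, 208, 221, 358, 362, 256, 227, 226, 196, 218, 236, 239, 237, 234, 226, 225, 225, 219, 215, 200, 187, 179, 161, 323, 629, 617, 511, 469, 498]
160 [266, 286, 316, 372, 280, 188, 201, 306, 463, 479, 334, 196, 194, 171, 191, 211, 202, 205, 204, 201, 194, 185, 187, 186, 179, 183, 171, 156, 280, 387, 381, 390, 389, 402]
200 [202, 227, 237, 345, 377, 362, 368, 370, 369, 294, 287, 280, 269, 155, 127, 126, 150, 141, 145, 144, 137, 134, 133, 145, 145, 135, 145, 122, 116, 142, 287, 386, 387, 395]
240 [614, 619, 629, 635, 636, 630, 589, 559, 566, 563, 558, 565, 569, 561, 301, 122, 145, 157, 149, 147, 132, 153, 146, 147, 161, 148, 142, 154, 134, 128, 360, 538, 458, 514]
[(142, array([516.1,  -2.3,  92. ])), (146, array([516.7,  -5.4,  92. ])), (150, array([517.4,  -8.6,  92. ]))]
```

Run:
```python
from h import *
np.set_printoptions(precision=1,suppress=True)
print(state()['position'],np.degrees(state()['eef_rot']))
p=vision.capture('wrist'); f=p['frame'].astype(int)
for v in range(170,246,12):
    d=np.where(f[v,285:335].sum(1)<220)[0]+285; print(v,d.min(),d.max(),atz(p,((d.min()+d.max())/2,v),88))
for v in (10,30,48,80,110):
    g=f[v,275:320].sum(1); print(v,g[::2].tolist())
```

```text
[511.5 -67.3 191.6] [-180.     0.   100.6]
170 286 320 [523.7 -24.9  88. ]
182 287 321 [526.7 -35.   88. ]
194 287 321 [528.9 -45.4  88. ]
206 288 321 [531.6 -56.   88. ]
218 289 321 [534.3 -66.8  88. ]
230 290 321 [537.1 -77.9  88. ]
242 291 321 [540.  -89.3  88. ]
10 [578, 552, 542, 535, 498, 503, 622, 669, 684, 707, 721, 719, 699, 672, 651, 576, 446, 455, 648, 654, 646, 632, 630]
30 [612, 557, 546, 536, 535, 480, 574, 654, 683, 704, 721, 721, 702, 682, 659, 605, 485, 442, 647, 663, 647, 635, 631]
48 [632, 584, 550, 548, 507, 328, 308, 337, 353, 367, 382, 382, 376, 362, 355, 342, 312, 336, 620, 664, 651, 641, 633]
80 [637, 636, 590, 551, 546, 555, 481, 571, 657, 684, 706, 726, 728, 706, 682, 653, 582, 434, 367, 586, 603, 579, 576]
110 [636, 632, 588, 566, 558, 561, 537, 454, 550, 609, 633, 673, 692, 669, 622, 586, 538, 435, 382, 591, 607, 586, 573]
```

```bash
python3 -m crank '[[[0,0,3.5,0.8,0.5,-4,1],[0,0,3.5,0.8,0.5,-6,1],[0,0,3.5,0.8,0.5,-9,1],[0,0,3.5,0.8,0.5,-11.9,1],[0,0,3.5,0.8,0.5,-11.9,1]]]'
python3 - <<'E'
from h import *
np.set_printoptions(precision=1,suppress=True)
print(state()['position'],np.degrees(state()['eef_rot']))
p=vision.capture('wrist'); save(p,'w2.png')
for k in('leg_mouth','leg_grip','red_mark_mid'):
    r=place_of(p,k); print(k,[(np.round(q['uv']),round(q['conf'],2),atz(p,q['uv'],75)) for q in r[:2]])
E
```

```text
t: 3.67
position: [515.8, -62.1, 68.0]
eef_rot: [-3.133, -0.003, 1.817]
wrist_force: [-1.1, 0.1, 0.1]
opening: 91.9
finger_force: 0.0
[515.8 -62.1  68. ] [-179.5   -0.2  104.1]
leg_mouth [(array([313., 158.]), 0.68, array([515.8,   2.3,  75. ]))]
leg_grip [(array([312., 278.]), 0.72, array([533. , -59.5,  75. ]))]
red_mark_mid []
```

View pics/w2.png

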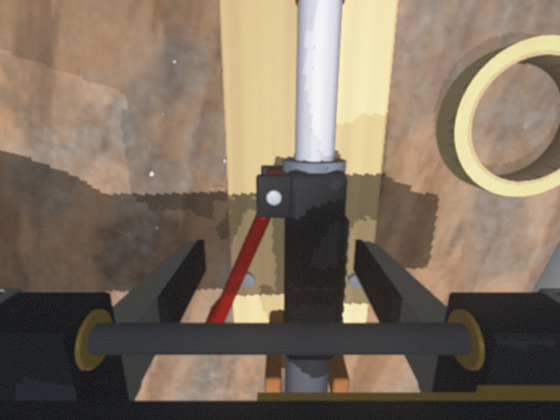

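Run:
```python
from h import *
np.set_printoptions(precision=1,suppress=True)
print(state()['position'],np.degrees(state()['eef_rot']))
p=vision.capture('wrist'); f=p['frame'].astype(int)
A=[]
for v in range(10,150,10):
    s=f[v,285:355]; d=s[:,2]-s[:,0]  # tube is neutral, board is yellow
    w=np.where(d>-12)[0]+285; A.append((np.median(w),v)); 
    if v%30==10: print(v,w.min(),w.max(),np.median(w))
X=np.array([atz(p,a,77)[:2] for a in A]); k=np.polyfit(X[:,1],X[:,0],1); print(k,np.degrees(np.arctan(k[0])))
for y in (67,2,-60): print(y,np.polyval(k,y))
print([(v,np.round(atz(p,(315,v),86),1)) for v in (154,158,162,166)], f[150:176:2,320].sum(1))
```

```text
[520.7 -62.2  74.2] [179.9   0.  104.1]
10 287 327 307.0
40 287 326 306.5
70 286 324 305.0
100 286 323 304.5
130 286 322 304.0
[ -0.2 516.8] -13.94186812513525
67 500.21127096395355
2 516.34756066632
-60 531.7390985362695
[(154, array([520.5,   4.7,  86. ])), (158, array([521. ,   2.9,  86. ])), (162, array([521.5,   1.1,  86. ])), (166, array([522.1,  -0.7,  86. ]))] [537 471 460 355 305 409 437 435 316 176 171 191 177]
```

```bash
python3 -m crank '[[[0,0,0,0,0,0,-1],[0,0,0,0,0,0,-1],[0,0,0,0,0,0,-1],[0,0,0,0,0,0,-1],[0,0,0,0,0,0,-1]]]' 5;python3 -m crank '[[[0,0,0,0,0,0,-1],[0,0,0,0,0,0,-1],[0,0,0,0,0,0,-1]]]'
```

```text
t: 4.33
position: [517.7, -63.2, 72.5]
eef_rot: [-3.138, 0.001, 1.816]
wrist_force: [-4.0, -1.6, 3.6]
opening: 63.0
finger_force: 4.4
t: 4.58
position: [518.9, -62.9, 72.5]
eef_rot: [-3.14, 0.0, 1.817]
wrist_force: [-3.6, -3.2, 2.3]
opening: 60.5
finger_force: 4.3
```

```bash
python3 -m crank '[[[0,0,0,-0.1,-0.02,0,-1],[0,0,0,-0.1,-0.02,0,-1],[0,0,0,-0.1,-0.02,0,-1],[0,0,0,-0.1,-0.02,0,-1]]]'; python3 -m crank '[[[0,0,0,0,0,0,-1],[0,0,0,0,0,0,-1]]]'
```

```text
t: 4.92
position: [518.8, -62.5, 72.5]
eef_rot: [3.141, -0.0, 1.817]
wrist_force: [-0.4, -1.9, -2.1]
opening: 60.7
finger_force: 4.6
t: 5.08
position: [518.7, -62.4, 72.5]
eef_rot: [3.141, -0.0, 1.817]
wrist_force: [0.4, -1.7, -2.9]
opening: 61.1
finger_force: 4.6
```

```bash
python3 -m crank '[[[0,0,0,-0.06,0.24,0,-1],[0,0,0,-0.18,0.73,0,-1],[0,0,0,-0.36,1.46,0,-1],[0,0,0,-0.54,2.18,0,-1],[0,0,0,-0.72,2.91,0,-1]]]'; python3 -m crank '[[[0,0,0,-0.18,0.73,0,-1],[0,0,0,-0.36,1.46,0,-1],[0,0,0,-0.54,2.18,0,-1],[0,0,0,-0.67,2.72,0,-1],[0,0,0,-0.67,2.72,0,-1]]]'
python3 - <<'E'
from h import *
np.set_printoptions(precision=1,suppress=True)
print(state()['position'],state()['opening'],state()['wrist_force'])
p=vision.capture('wrist'); save(p,'w3.png')
for k in('leg_mouth','red_mark_mid','yellow_mark_mid'):
    r=place_of(p,k); print(k,[(np.round(q['uv']),round(q['conf'],2),atz(p,q['uv'],75)) for q in r[:2]])
E
```

```text
t: 5.5
position: [511.3, -32.3, 72.6]
eef_rot: [3.141, -0.0, 1.817]
wrist_force: [1.4, -2.7, -4.6]
opening: 60.4
finger_force: 4.8
t: 5.92
position: [504.4, -4.2, 72.7]
eef_rot: [3.141, -0.001, 1.819]
wrist_force: [2.0, -0.7, -5.5]
opening: 60.7
finger_force: 5.0
[504.4  -4.2  72.7] 60.73642759231746 [ 2.  -0.7 -5.5]
leg_mouth [(array([308., 157.]), 0.66, array([502.2,  59.5,  75. ]))]
red_mark_mid [(array([308., 140.]), 0.65, array([500.2,  67.7,  75. ]))]
yellow_mark_mid [(array([305., 272.]), 0.29, array([518. ,  -1.5,  75. ]))]
```

View pics/w3.png

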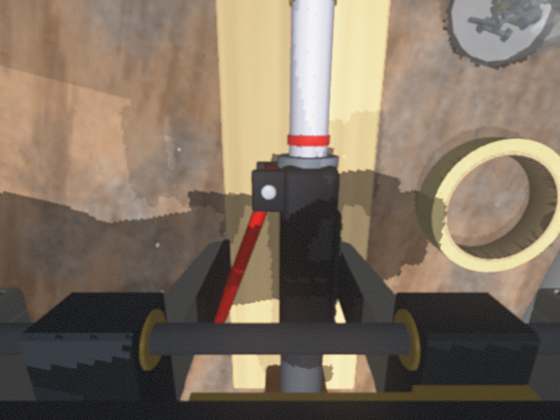

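Run:
```python
from h import *
np.set_printoptions(precision=1,suppress=True)
p=vision.capture('wrist'); f=p['frame'].astype(int); q=vision.capture('top'); s=vision.capture('scene')
print(f[130:172,302:314].mean(1).round().astype(int).tolist())
yc=np.array([-.241,.9705,0])
print('cam',ray(p,(0,0))[0])
for v,z in((137,85.5),(141,85.5),(145,85.5),(155,89),(156,89),(157,89)): print(v,z,yc@atz(p,(308,v),z))
for n,c in(('top',q),('scene',s)):
    for k in('leg_mouth','red_mark_mid'): print(n,k,[(r['uv'],round(r['conf'],2),yc@atz(c,r['uv'],75)) for r in place_of(c,k)[:2]])
```

```text
[[216, 178, 189], [230, 113, 116], [237, 80, 76], [237, 76, 71], [237, 77, 72], [236, 76, 70], [236, 73, 69], [235, 73, 68], [234, 70, 63], [233, 64, 57], [230, 77, 75], [225, 140, 148], [224, 210, 224], [226, 228, 237], [226, 228, 236], [226, 227, 236], [226, 227, 235], [226, 227, 235], [226, 227, 235], [226, 227, 235], [226, 226, 235], [226, 227, 235], [226, 227, 235], [226, 227, 235], [226, 227, 236], [228, 229, 237], [216, 216, 228], [160, 160, 172], [111, 113, 120], [123, 128, 137], [140, 147, 157], [143, 150, 161], [144, 151, 162], [143, 151, 161], [144, 151, 162], [144, 152, 163], [144, 152, 163], [134, 141, 152], [103, 106, 113], [71, 70, 73], [60, 55, 56], [62, 58, 59]]
cam [485.   70.6 225.4]
137 85.5 -55.11177346690129
141 85.5 -56.883609347100844
145 85.5 -58.6683360834457
155 89 -62.81718956495669
156 89 -63.26224674616775
157 89 -63.708122353829864
top leg_mouth [([274.1, 217.2], 0.78, np.float64(-68.88438567764825))]
top red_mark_mid [([276.2, 163.1], 0.57, np.float64(-100.38328831817925)), ([265.7, 219.8], 0.52, np.float64(-50.375053130419474))]
scene leg_mouth []
scene red_mark_mid []
```

```bash
python3 -m crank '[[[0,0,0,-0.11,0.44,0,-1],[0,0,0,-0.22,0.87,0,-1],[0,0,0,-0.22,0.87,0,-1],[0,0,0,-0.22,0.87,0,-1],[0,0,0,-0.22,0.87,0,-1]]]'
python3 - <<'E'
from h import *
np.set_printoptions(precision=1,suppress=True)
p=vision.capture('wrist'); f=p['frame'].astype(int)
print(state()['position'],state()['opening'],state()['wrist_force'])
print(f[140:172,302:314].mean(1).round().astype(int).tolist())
for k in('leg_mouth','red_mark_mid'): print(k,[(r['uv'],round(r['conf'],2)) for r in place_of(p,k)[:2]])
cv2.imwrite('pics/w4.png',cv2.resize(p['frame'][90:330,180:420,::-1],(600,600),interpolation=cv2.INTER_CUBIC))
E
```

```text
t: 6.88
position: [502.6, 2.9, 72.7]
eef_rot: [3.141, -0.0, 1.817]
wrist_force: [4.0, -0.1, -5.4]
opening: 60.4
finger_force: 5.0
[502.7   2.8  72.7] 60.56630160391474 [ 4.  -0.3 -5. ]
[[227, 228, 236], [226, 227, 235], [227, 228, 236], [226, 228, 236], [227, 227, 236], [226, 227, 236], [227, 227, 236], [227, 227, 236], [226, 227, 235], [224, 226, 235], [218, 221, 232], [212, 182, 196], [226, 121, 127], [235, 79, 77], [237, 70, 65], [236, 69, 64], [218, 66, 62], [163, 68, 68], [115, 94, 99], [122, 129, 138], [138, 146, 157], [143, 151, 162], [143, 151, 161], [143, 151, 162], [143, 152, 162], [144, 152, 163], [144, 152, 162], [134, 142, 152], [103, 107, 115], [70, 68, 72], [61, 56, 57], [61, 58, 58]]
leg_mouth [([304.6, 153.1], 0.77)]
red_mark_mid [([307.4, 155.3], 0.5)]
```

View pics/w4.png

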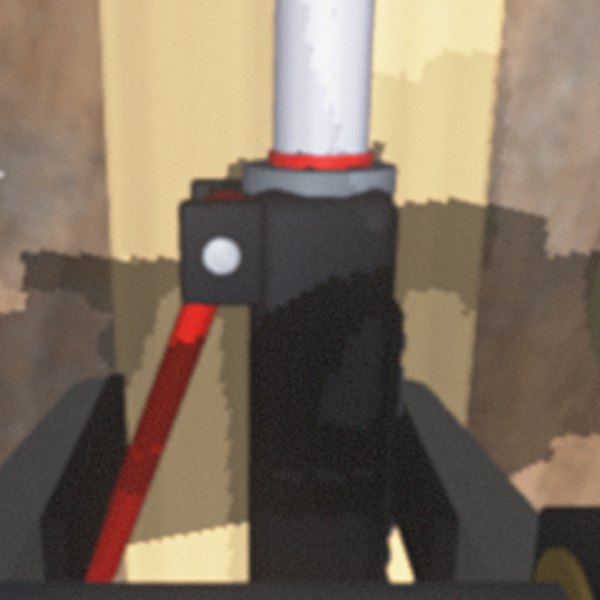

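```bash
python3 -m crank '[[[0,0,0,0,0,0,-1],[0,0,0,0,0,0,-1],[0,0,0,0,0,0,-1],[0,0,0,0,0,0,-1]]]' 6; python3 -m crank '[[[0,0,0,0.1,0.02,0,-1],[0,0,0,0.2,0.05,0,-1],[0,0,0,0.3,0.07,0,-1]]]' 14
python3 - <<'E'
from h import *
p=vision.capture('wrist'); f=p['frame'].astype(int)
print(f[146:164,302:314].mean(1).round().astype(int).tolist())
E
```

```text
t: 7.37
position: [502.7, 2.5, 72.7]
eef_rot: [3.141, 0.0, 1.817]
wrist_force: [6.0, 0.4, -5.0]
opening: 60.2
finger_force: 5.9
t: 7.62
position: [508.3, 3.9, 72.6]
eef_rot: [3.135, -0.0, 1.818]
wrist_force: [14.1, 1.1, -15.4]
opening: 48.7
finger_force: 13.6
[[193, 193, 205], [194, 194, 206], [193, 196, 207], [188, 184, 196], [186, 141, 150], [205, 88, 90], [216, 63, 59], [214, 59, 53], [211, 57, 52], [205, 58, 51], [187, 60, 56], [139, 72, 72], [107, 97, 103], [120, 127, 136], [132, 138, 148], [133, 139, 150], [132, 138, 148], [132, 138, 148]]
```

```bash
python3 -m crank '[[[0,0,0,0.2,0.05,0,-1],[0,0,0,0.4,0.1,0,-1],[0,0,0,0.6,0.15,0,-1],[0,0,0,0.7,0.17,0,-1],[0,0,0,0.7,0.17,0,-1]]]' 16
python3 - <<'E'
from h import *
p=vision.capture('wrist'); f=p['frame'].astype(int)
print(f[144:164,302:314].mean(1).round().astype(int).tolist())
cv2.imwrite('pics/w5.png',cv2.resize(p['frame'][90:330,180:420,::-1],(600,600),interpolation=cv2.INTER_CUBIC))
E
```

```text
t: 8.08
position: [513.2, 5.1, 72.6]
eef_rot: [3.14, 0.0, 1.818]
wrist_force: [6.8, 0.3, -7.1]
opening: 38.6
finger_force: 16.0
[[166, 153, 130], [169, 155, 131], [172, 157, 133], [163, 148, 125], [145, 129, 112], [134, 110, 96], [139, 98, 84], [143, 89, 73], [142, 87, 71], [135, 82, 69], [121, 73, 66], [105, 68, 64], [90, 70, 70], [89, 86, 88], [102, 105, 110], [114, 117, 124], [116, 120, 127], [116, 119, 126], [114, 117, 125], [113, 116, 124]]
```

View pics/w5.png

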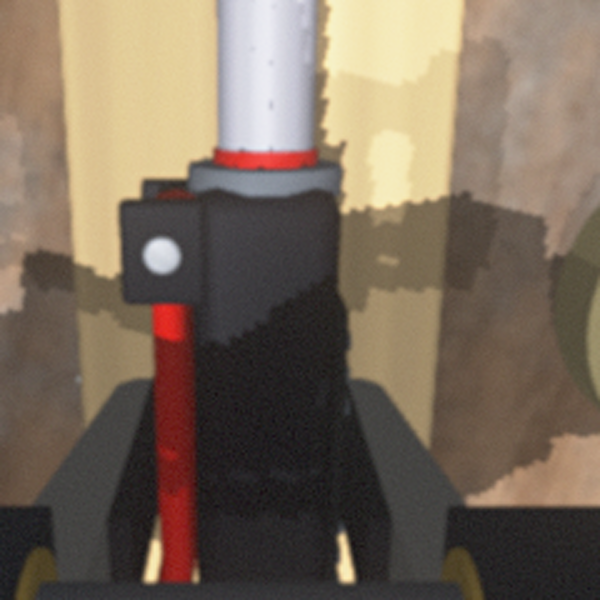

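```bash
python3 -m crank '[[[0,0,0,0.05,0.01,0,-1],[0,0,0,0.05,0.01,0,-1],[0,0,0,0.05,0.01,0,-1],[0,0,0,0.05,0.01,0,-1],[0,0,0,0.05,0.01,0,-1]]]' 18;  python3 -m crank '[[[0,0,0,0,0,0,-1],[0,0,0,0,0,0,-1],[0,0,0,0,0,0,-1],[0,0,0,0,0,0,-1],[0,0,0,0,0,0,-1]]]'
python3 - <<'E'
from h import *
p=vision.capture('wrist'); f=p['frame'].astype(int)
print(f[144:164,278:292].mean(1).round().astype(int).tolist())
E
```

```text
t: 8.55
position: [513.2, 5.1, 72.7]
eef_rot: [3.141, 0.0, 1.818]
wrist_force: [5.9, -0.4, -5.7]
opening: 38.9
finger_force: 18.0
t: 8.97
position: [513.3, 5.1, 72.7]
eef_rot: [3.14, 0.0, 1.818]
wrist_force: [5.1, 0.0, -5.7]
opening: 38.9
finger_force: 18.0
[[226, 226, 235], [225, 226, 234], [226, 226, 235], [225, 226, 235], [223, 226, 234], [214, 214, 227], [209, 166, 178], [226, 106, 110], [236, 74, 70], [237, 70, 65], [237, 71, 65], [236, 68, 61], [218, 64, 60], [155, 70, 70], [108, 97, 102], [124, 133, 141], [139, 147, 158], [142, 149, 160], [141, 148, 159], [141, 149, 159]]
```

Stable: the rim is about 0.5 mm from the ring's middle, and the lever is closed with an 18 N grip.

```bash
python3 -c "
from cell import job;print(job.close_job())"
```

```text
the job is handed in; nothing more can be done
None
```

The job is handed in: by my last wrist-camera reading the leg's front rim is within about 1 mm of the red ring's middle, the lever is closed (38.9 mm finger opening, about 39 mm expected), and the gripper still holds the leg at 18 N; nothing was seen to touch the jar, tape roll or sanding block, but I did not re-measure them, and the judge's verdict was not shown to me.

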